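Sweep the nuts into the catch bin

TASK

Clear the dismantling board: with the fingertips, sweep all three hexagon nuts along the board and over its edge into the catch bin, without picking any of them up. Leave the bearing and the brass bush on the board, and the spool and screwdriver on the bench, where they are.

Things in the scene. Friction and masses are not known exactly. Their poses are not given: they have to be found in the camera images.
- board: Board with a catch bin along its near edge, fixed to the bench. Origin: on the bench under the middle of the board; x points away from the bin, y along the bin, z up. The flat plywood deck is 45 mm above the bench and spans x -100 to +100 mm, y -170 to +170 mm. Its sides (y = +-170) have lips 4 mm thick, 8 mm above the deck; the far edge and the bin edge have none.
- edge (a point): Middle of the deck's straight edge over the bin, at deck height (board x -100 mm, y 0, 45 mm above the bench).
- bin_floor (a point): Middle of the floor of the open steel bin (board x -150 mm, y 0, 3 mm above the bench). Inside, the bin spans board x -200 to -100 mm, y -170 to +170 mm; the board closes one side, the other three walls (4 mm thick) are 55 mm high. A nut pushed over the deck edge at x = -100 mm drops into it.
- nut1_c (a point): First steel hexagon nut (solid, no real hole), 27 mm across flats, 31 mm across corners, 15 mm high, about 50 g, loose, lying flat on the board at a random turn at the start. This point is its centre, 7.5 mm above its underside. Nuts, bearing and bush stand side by side across the board in mixed order, about 58 mm apart along board y.
- nut2_c (a point): Second steel hexagon nut (solid, no real hole), 27 mm across flats, 31 mm across corners, 15 mm high, about 50 g, loose, lying flat on the board at a random turn at the start. This point is its centre, 7.5 mm above its underside.
- nut3_c (a point): Third steel hexagon nut (solid, no real hole), 27 mm across flats, 31 mm across corners, 15 mm high, about 50 g, loose, lying flat on the board at a random turn at the start. This point is its centre, 7.5 mm above its underside.
- bearing: Ball bearing (round steel disc, 40 mm across, 12 mm high), loose, lying flat on the board among the nuts; not part of the sweepings. Origin at the centre of its underside.
- bush: Brass bush (round, 30 mm across, 30 mm high), loose, standing on the board among the nuts; not part of the sweepings. Origin at the centre of its underside.
- spool: Small spool of copper wire, 70 mm across, 80 mm high, standing loose on the bench left of the board. Origin at the centre of its underside.
- driver: Screwdriver, 200 mm long, lying loose on the bench right of the board, along its x axis. Origin at its underside.

How it is judged:
At the end, for the whole second after the job is handed in: All three nuts lie at rest inside the catch bin, their centres below 40 mm above the bench (under the deck's level) and at least 5 mm past the deck's edge; the bearing, bush, spool and screwdriver are within 15 mm of where they were, and the bush stands upright (x of nut1_c in the frame of board between -0.2 and -0.105 m and y of nut1_c in the frame of board between -0.17 and 0.17 m and z of each of nut1_c, nut2_c, nut3_c in the frame of board below 0.04 m and linear speed of each of nut1, nut2, nut3 below 0.02 m/s and x of nut2_c in the frame of board between -0.2 and -0.105 m and y of nut2_c in the frame of board between -0.17 and 0.17 m and x of nut3_c in the frame of board between -0.2 and -0.105 m and y of nut3_c in the frame of board between -0.17 and 0.17 m and distance of each of bearing, bush, spool, driver from where it was at the start of the episode below 0.015 m and angle between bush's own z axis and vertical below 0.3 rad); the robot touches nothing.
It fails at once if a nut is lifted more than 15 mm off the board (z of any of nut1_c, nut2_c, nut3_c in the frame of board above 0.0675 m).
It fails at once if the bearing, bush, spool or screwdriver is shifted by more than 15 mm (distance of any of bearing, bush, spool, driver from where it was at the start of the episode above 0.015 m).
It fails at once if the bush is tipped over (angle between bush's own z axis and vertical above 0.3 rad).
It also fails if it takes over 59 s, if anything falls off the work surface, if the arm or the gripper's body presses on something with over 40 N, if the wrist force passes 120 N, or if a joint passes its speed limit or range.

ROBOT

A 6-joint arm with a two-finger parallel gripper is mounted at the origin on the work surface. World frame = base frame: x ahead of the robot, y to its left, z up, the work surface at z = 0. Lengths are in m, angles in rad, forces in N, time in s.
With the tool pointing down it reaches from about 0.35 to 0.775 m from the base axis. Payload 5.5 kg.
Tool frame: the origin (TCP) lies midway between the tips of the shut fingers; the grasp point (between the pads) lies 19 mm behind it; z points along the fingers, y is the line along which they close (so a half turn about z gives the same grasp; the last joint's range is limited). The gripper opens to 85 mm and grips with 20 to 120 N. Pads are 22 mm wide; open, the fingers measure 114 mm over their backs; the gripper's body (76 mm by 85 mm) begins 54 mm behind the grasp point. The pads swing forward as they close: fully open they stand 13 mm farther back than shut.
Start: joints at [-1.286, 0.313, 0.046, 1.304, 0, 1.431], TCP at [0.237, -0.524, 0.231] pointing down, gripper open.
Joint ranges: [-2.76, 2.76], [-0.86, 1.69], [-1.03, 1.26], [-2.2, 2.34], [-1.47, 1.5], [-3.14, 3.14]. Speed limits (rad/s): [2.57, 2.57, 3.14, 3.14, 3.14, 3.14].

INTERFACE

Orientations are given as a unit quaternion [w, x, y, z].
In Python, from workcell import env gives the robot as it stands. The module is installed in compiled form; this text tells all that it offers.
- The arm moves only by the tool servo_tool, never from a script. Its argument "increments" is a list of rows, each an object of numbers: "grip": the closure, from 0 (fully open) to 1 (shut); "x", "y", "z": the shift along the tool's x, y, z in mm; "roll": the turn about the tool's z in degrees. In form: [{"grip": .., "x": .., "y": .., "z": .., "roll": ..}, ...]. A call has 1 to 5 rows; each row shifts and turns the commanded pose from where the row before left it, along the tool's axes as they then stand; what a row does not reach is not made up. A row lasts 1/12 s, in which the tool goes at most 41.7 mm and 7.16 degrees, less where a joint would pass 70% of its speed; a pose out of reach is approached as far as the arm can. A call is refused whole if a number of a shift passes 41.7 or a number of a turn 7.16, either way. A call with a gripper value outside its range is refused whole. The fingers move at their own pace and stop on an object; "grip_force" is the grip in N (left out, the last holds). Time passes only in rows, so rows that do not move let the fingers close. It gives the time, the measured TCP pose, the force, the opening and the grip force at its end, in the units of the state.
- env.get_state(): the state, without advancing time (a new reading comes with each control period).
- env.read_camera(name): name is "scene" or "top" or "wrist"; returns the picture (480x640x3 uint8, red, green, blue); there is no depth.
- env.get_calibration(name): a dict with "vertical_fov" (degrees; the focal length in pixels is half the picture's height over the tangent of half this angle, whatever the lens; pixels are square), "cx", "cy" (the principal point, pixels), "k1" (the pictures are not rectified: a ray, as slopes to the right and down, at radius r is drawn at 1 + k1 r^2 times it, then the intrinsics apply), "rvec" (rotation vector, rad) and "tvec" (3), from world to camera coordinates, as OpenCV has them; the wrist camera has in their place "tool_from_camera" (4x4, takes a point from camera to tool coordinates, whose origin is the TCP and whose axes are the flange's). Camera axes: x right, y down, z forward; pixel columns grow to the right and rows downward; lengths in m; the calibration is good to about 2 mm. A picture is of the moment at which its call begins: read the wrist's pose just before it. get_calibration takes no time and is no camera call.
- env.hand_in(): hands the job in; it is judged then, once.
The state is a dict: "clock": time; "joint_pos": joint angles; "qvel": joint speeds; "tau": joint torques, N m; "tcp_pos": TCP position; "orientation": TCP orientation; "wrist_force": force on the tool from outside, world axes, zero at the start; "ft_torque": the same for the moment, N m; "finger_gap": finger opening in m; "grip_force": force on a finger pad.
Only numpy, scipy, OpenCV 4.12 (cv2) and the standard library are available. Lean on these libraries where they do the work, as an engineer would, in place of code of your own. Each camera call takes 0.05 s, during which the arm holds its last target. There are 200 camera calls.

## Working session

There is one attempt and no reset: what is moved stays moved. The work goes in short steps, Python scripts to look and compute and a tool call to move; the robot and the scene stay as the last step left them, time stands still between calls to the robot, and variables do not carry over. Pictures are saved under pics/ and viewed, at most 10 in all, crops included, and the job is handed in when it is done.

Besides the shell and the picture viewer there is one more tool, called after "Call:" as a command line: name --argument value ..., lists and objects as JSON in quotes. servo_tool: Moves the arm, as the interface text tells. Its arguments: {"type":"object","properties":{"increments":{"type":"array"},"grip_force":{"type":"number"}},"required":["increments"]}

```bash
mkdir -p pics
cat > h.py <<'E'
import numpy as np, cv2
from workcell import env
def ray(cal,u,v):
    f=240/np.tan(np.radians(cal["vertical_fov"])/2)
    d=np.array([(u-cal["cx"])/f,(v-cal["cy"])/f]); p=d.copy()
    for _ in range(20): p=d/(1+cal["k1"]*(p@p))
    R=cv2.Rodrigues(np.array(cal["rvec"],float))[0]; t=np.array(cal["tvec"],float).ravel()
    return -R.T@t, R.T@np.array([p[0],p[1],1])
def hit(cal,u,v,z):
    o,d=ray(cal,u,v); return o+d*(z-o[2])/d[2]
E
python3 - <<'E'
from h import *
s=env.get_state();print(s["clock"],s["tcp_pos"],s["orientation"],s["finger_gap"])
for n in("top","scene"):
    cv2.imwrite(f"pics/{n}.png",env.read_camera(n)[:,:,::-1]); c=env.get_calibration(n);print(n,c)
E
```

```text
0.0 [ 0.23682332 -0.52340132  0.23040318] [-9.21858249e-04  9.77524866e-01  2.10818123e-01 -7.82461523e-05] 0.08551864044687871
top {'vertical_fov': 47.81452621217584, 'cx': 317.82981299479445, 'cy': 235.74083892427072, 'k1': -0.016992436210958313, 'rvec': array([ 2.09446451, -2.13427853,  0.16563839]), 'tvec': array([0.02871044, 0.51503788, 1.10249839])}
scene {'vertical_fov': 43.899700422976295, 'cx': 321.1113876063021, 'cy': 239.9738420936741, 'k1': -0.10627439953969305, 'rvec': array([ 2.10792486,  0.70714168, -0.33731793]), 'tvec': array([-0.4195946 , -0.15037752,  1.52630612])}
```

View pics/top.png

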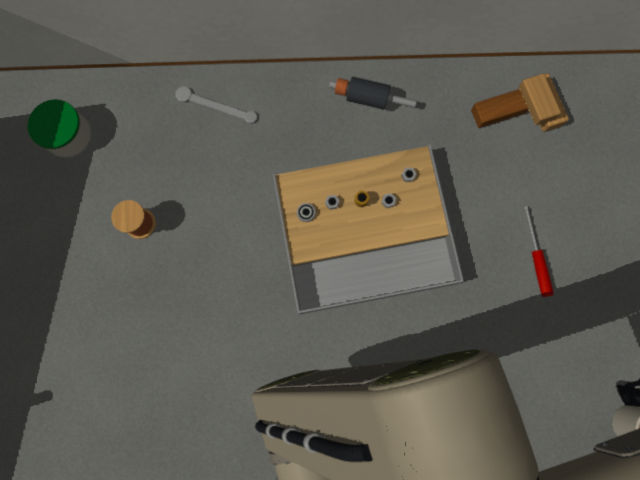

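View pics/scene.png

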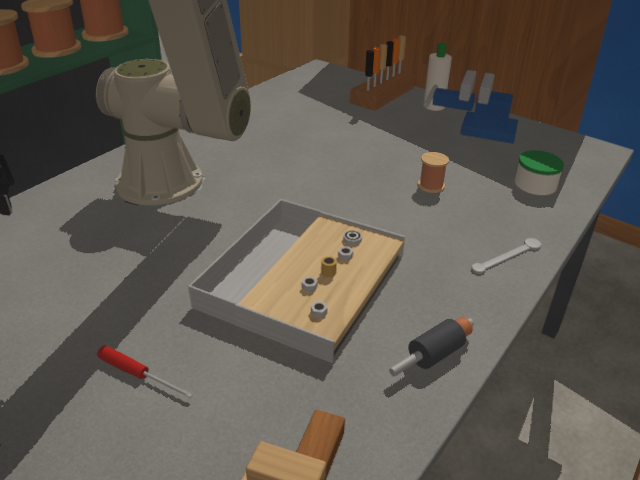

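The top view shows the bearing at (307,212), the bush at (362,199) and nuts at (333,202), (390,200) and (409,174). The deck's bin edge runs from about (293,264) to (448,237), and its far corners are about (278,174) and (431,147). Next I refine these positions with masks.

```bash
cat > m.py <<'E'
from h import *
im=cv2.imread("pics/top.png"); c=env.get_calibration("top")
hsv=cv2.cvtColor(im,cv2.COLOR_BGR2HSV)
wood=((hsv[...,0]>10)&(hsv[...,0]<26)&(hsv[...,1]>70)&(hsv[...,2]>120)).astype(np.uint8)
wood[:, :260]=0; wood[:,470:]=0; wood[:140]=0; wood[290:]=0
cn=max(cv2.findContours(wood,0,1)[0],key=cv2.contourArea); hull=cv2.convexHull(cn)
pw=np.array([hit(c,*p,0.045)[:2] for p in hull[:,0].astype(float)],np.float32)
r=cv2.minAreaRect(pw); print(r); 
E3=sorted(cv2.boxPoints(r).tolist()); print(np.round(E3,4))
a=r[2]; th=np.radians((a+45)%90-45); ex=np.array([np.cos(th),np.sin(th)]); ey=np.array([-ex[1],ex[0]])
O=np.array(r[0]); print("yaw",th)
m=np.zeros_like(wood); cv2.fillConvexPoly(m,hull,1); m=cv2.erode(m,np.ones((5,5)))
obj=cv2.morphologyEx(m&(1-wood),cv2.MORPH_CLOSE,np.ones((5,5)))
n,l,st,ce=cv2.connectedComponentsWithStats(obj)
for i in range(1,n):
    if st[i,4]<30: continue
    p=hit(c,*ce[i],0.0525)[:2]; print(ce[i].round(1),st[i],"world",p.round(4),"board",[round(float((p-O)@e),4) for e in(ex,ey)])
cv2.imwrite("pics/crop.png",cv2.resize(im[140:320,260:480],None,fx=3.3,fy=3.3,interpolation=2))
E
python3 m.py
```

```text
((0.5844066739082336, -0.07615801692008972), (0.20095688104629517, 0.33502331376075745), 9.717425346374512)
[[ 0.4571  0.072 ]
 [ 0.5136 -0.2582]
 [ 0.6552  0.1059]
 [ 0.7117 -0.2243]]
yaw 0.16960106711098566
[410.  174.4] [401 168  19  14 210] world [ 0.6444 -0.1816] board [0.0414, -0.1141]
[376.9 198.9] [355 191  46  17 525] world [ 0.5917 -0.1086] board [0.0017, -0.0332]
[334.1 201.5] [325 195  19  15 219] world [ 0.5882 -0.0171] board [0.0137, 0.0576]
[307.5 211.9] [297 203  23  19 340] world [0.5667 0.0402] board [0.0022, 0.1176]
```

```bash
ls pics
```

```text
crop.png
scene.png
top.png
```

View pics/crop.png

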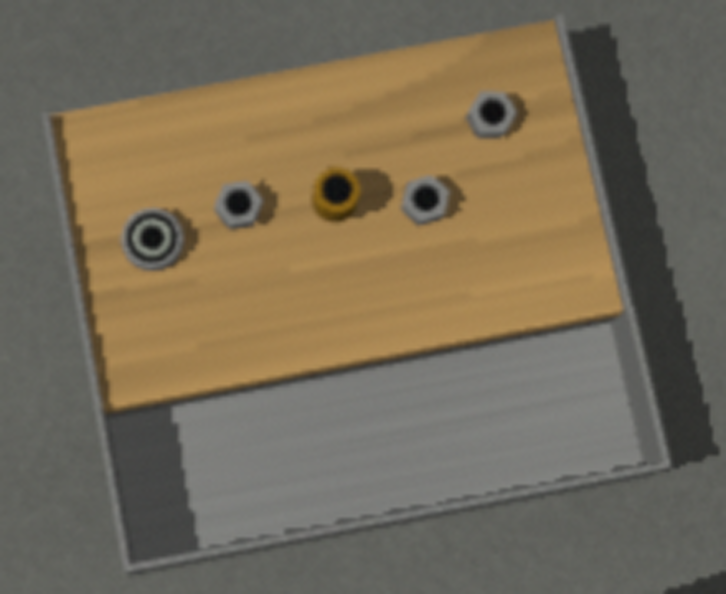

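```bash
cat > p.py <<'E'
from h import *
c=env.get_calibration("top"); th=0.1696; O=np.array([.5844,-.0762]); ex=np.array([np.cos(th),np.sin(th)]); ey=np.array([-ex[1],ex[0]])
def b(p): p=np.array(p)[:2]-O; return [round(float(1e3*p@e),1) for e in(ex,ey)]
if __name__=="__main__":
    for n,u,v,z in(("A",332.4,201.5,.06),("B",389.1,200.3,.06),("C",409.1,173.9,.06),("bearing",306.1,212.1,.057),("bush",362.4,197.6,.075),("driver",540,260,.01),("tip",528,210,.01)):
        print(n,b(hit(c,u,v,z)))
    s=env.get_state(); R=cv2.Rodrigues
    w,x,y,zz=s["orientation"]; print("tcp",b(s["tcp_pos"]),s["tcp_pos"][2],"yaw err deg",np.degrees(np.arctan2(2*(x*y+w*zz),1-2*(y*y+zz*zz))-th),s["finger_gap"],s["wrist_force"],s["clock"])
E
python3 p.py
```

```text
A [12.6, 61.5]
B [-7.9, -56.8]
C [40.8, -110.8]
bearing [1.2, 120.6]
bush [5.1, -1.0]
driver [-188.3, -355.8]
tip [-76.1, -358.6]
tcp [-418.1, -382.2] 0.2304782929173061 yaw err deg 14.622387776913003 0.08550363849462059 [-0.46948676  0.32835023  0.39657924] 0.1
```

Call:
servo_tool --increments '[{"grip":0.85,"x":0,"y":0,"z":0,"roll":5},{"grip":0.85,"x":25,"y":-14,"z":0,"roll":5},{"grip":0.85,"x":32,"y":-17,"z":0,"roll":4.6},{"grip":0.85,"x":35,"y":-19,"z":0,"roll":0},{"grip":0.85,"x":35,"y":-19,"z":0,"roll":0}]'

```text
clock: 0.52
tcp_pos: [0.3457, -0.4277, 0.2308]
orientation: [-0.0, 0.996, 0.084, -0.0]
wrist_force: [0.7, -0.5, -0.7]
finger_gap: 0.0254
grip_force: 0.0
```

Call:
servo_tool --increments '[{"grip":0.85,"x":35,"y":-19,"z":0,"roll":0},{"grip":0.85,"x":35,"y":-19,"z":0,"roll":0},{"grip":0.85,"x":35,"y":-19,"z":0,"roll":0},{"grip":0.85,"x":35,"y":-19,"z":0,"roll":0},{"grip":0.85,"x":35,"y":-19,"z":0,"roll":0}]'

```text
clock: 0.93
tcp_pos: [0.5028, -0.3038, 0.2309]
orientation: [-0.0, 0.996, 0.085, -0.0]
wrist_force: [2.0, -0.4, -0.2]
finger_gap: 0.0128
grip_force: 0.0
```

Call:
servo_tool --increments '[{"grip":0.85,"x":35,"y":-19,"z":0,"roll":0},{"grip":0.85,"x":35,"y":-19,"z":0,"roll":0},{"grip":0.85,"x":35,"y":-19,"z":0,"roll":0},{"grip":0.85,"x":35,"y":-19,"z":0,"roll":0},{"grip":0.85,"x":0,"y":0,"z":0,"roll":0}]'

```text
clock: 1.35
tcp_pos: [0.631, -0.2017, 0.2295]
orientation: [-0.001, 0.996, 0.088, 0.0]
wrist_force: [-1.5, 0.3, -0.7]
finger_gap: 0.0128
grip_force: 0.0
```

```bash
python3 p.py | tail -1
```

```text
tcp [24.8, -131.6] 0.229538500812501 yaw err deg 0.40558737594384964 0.012809197916964016 [-1.53590384  0.31652732 -0.73865358] 1.35
```

Call:
servo_tool --increments '[{"grip":0.85,"x":30,"y":-10,"z":0,"roll":0.4},{"grip":0.85,"x":30,"y":-11,"z":20,"roll":0},{"grip":0.85,"x":0,"y":0,"z":40,"roll":0},{"grip":0.85,"x":0,"y":0,"z":40,"roll":0},{"grip":0.85,"x":0,"y":0,"z":0,"roll":0}]'

```text
clock: 1.77
tcp_pos: [0.6766, -0.1735, 0.1203]
orientation: [-0.004, 0.997, 0.082, -0.008]
wrist_force: [-2.6, 0.5, -2.8]
finger_gap: 0.0125
grip_force: 0.0
```

```bash
python3 p.py | tail -1; python3 -c "
from h import *
cv2.imwrite('pics/w.png',env.read_camera('wrist')[:,:,::-1])"
```

```text
tcp [74.4, -111.4] 0.12029669248002071 yaw err deg -0.31158854517053886 0.012527103058988456 [-2.64766618  0.48128451 -2.75382433] 1.7667
```

View pics/w.png

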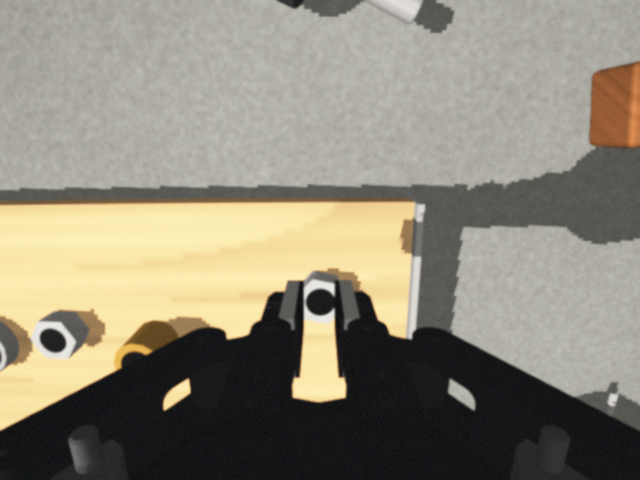

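The wrist view shows nut C at (321,299), seen between the fingertips and laterally centred. I cast that ray onto the nut-top plane.

```bash
cat > wr.py <<'E'
from p import *
from scipy.spatial.transform import Rotation as Ro
import sys
def wpt(u,v,z,s):
    c=env.get_calibration("wrist"); T=np.array(c["tool_from_camera"])
    d=ray(dict(c,rvec=np.zeros(3),tvec=np.zeros(3)),u,v)[1]
    R=Ro.from_quat(np.roll(s["orientation"],-1)).as_matrix()
    o=R@T[:3,3]+s["tcp_pos"]; d=R@T[:3,:3]@d
    return b(o+d*(z-o[2])/d[2])
E
python3 - <<'E'
from wr import *
s=env.get_state()
for u,v,z in((321,299,.06),(416,203,.045),(57,336,.06),(415,203,.053)): print(wpt(u,v,z,s))
E
```

```text
[46.0, -113.4]
[102.7, -171.8]
[19.1, 59.5]
[104.2, -169.1]
```

Call:
servo_tool --increments '[{"grip":0.85,"x":10,"y":0,"z":0,"roll":-0.3},{"grip":0.85,"x":0,"y":0,"z":0,"roll":0}]'

```text
clock: 1.98
tcp_pos: [0.6942, -0.1754, 0.134]
orientation: [0.001, 0.996, 0.084, 0.002]
wrist_force: [-0.0, -0.1, 0.1]
finger_gap: 0.0126
grip_force: 0.0
```

```bash
python3 p.py | tail -1
```

```text
tcp [91.5, -116.3] 0.13402010027737454 yaw err deg -0.08024761730340206 0.01258791313884322 [-0.00453516 -0.14620951  0.06937312] 1.9833
```

Call:
servo_tool --increments '[{"grip":0.85,"x":-3,"y":-4,"z":25,"roll":0},{"grip":0.85,"x":0,"y":0,"z":30,"roll":0},{"grip":0.85,"x":0,"y":0,"z":20,"roll":0},{"grip":0.85,"x":0,"y":0,"z":7,"roll":0},{"grip":0.85,"x":0,"y":0,"z":0,"roll":0}]'

```text
clock: 2.4
tcp_pos: [0.6882, -0.1716, 0.0494]
orientation: [-0.0, 0.996, 0.084, -0.001]
wrist_force: [-0.7, -0.5, -0.3]
finger_gap: 0.0129
grip_force: 0.0
```

Call:
servo_tool --increments '[{"grip":0.85,"x":0,"y":0,"z":0,"roll":0}]'

```text
clock: 2.48
tcp_pos: [0.6898, -0.172, 0.0516]
orientation: [0.001, 0.996, 0.084, 0.001]
wrist_force: [-0.9, 0.1, 0.8]
finger_gap: 0.013
grip_force: 0.0
```

```bash
python3 p.py | tail -1
```

```text
tcp [87.7, -112.2] 0.05160694053145563 yaw err deg -0.10372682623562979 0.012995850290951409 [-0.88441123  0.13575883  0.76036619] 2.4833
```

Call:
servo_tool --increments '[{"grip":0.85,"x":-8,"y":0,"z":0,"roll":0},{"grip":0.85,"x":-8,"y":0,"z":0,"roll":0},{"grip":0.85,"x":-8,"y":0,"z":0,"roll":0},{"grip":0.85,"x":-10,"y":0,"z":0,"roll":0},{"grip":0.85,"x":-10,"y":0,"z":0,"roll":0}]'

```text
clock: 2.9
tcp_pos: [0.6459, -0.1792, 0.0513]
orientation: [0.001, 0.996, 0.084, 0.002]
wrist_force: [0.8, 0.6, 1.7]
finger_gap: 0.0128
grip_force: 0.6
```

Call:
servo_tool --increments '[{"grip":0.85,"x":-12,"y":0,"z":0,"roll":0},{"grip":0.85,"x":-12,"y":0,"z":0,"roll":0},{"grip":0.85,"x":-12,"y":0,"z":0,"roll":0},{"grip":0.85,"x":-12,"y":0,"z":0,"roll":0},{"grip":0.85,"x":-12,"y":0,"z":0,"roll":0}]'

```text
clock: 3.32
tcp_pos: [0.5865, -0.1893, 0.0512]
orientation: [0.001, 0.996, 0.084, 0.002]
wrist_force: [0.6, 0.7, 1.2]
finger_gap: 0.0126
grip_force: 0.6
```

```bash
python3 p.py | tail -1; python3 -c "
from h import *
cv2.imwrite('pics/w2.png',env.read_camera('wrist')[:,:,::-1])"
```

```text
tcp [-17.0, -111.8] 0.051186189193140774 yaw err deg -0.08465612762123295 0.012591264002668608 [0.61872554 0.71941062 1.21939461] 3.3167
```

View pics/w2.png

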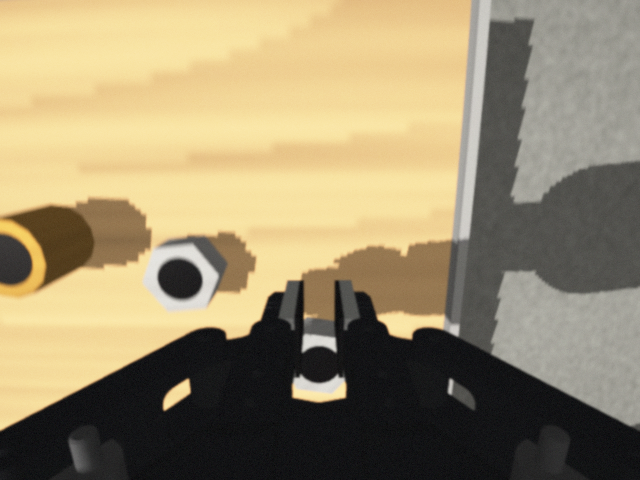

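Nut C sits centred in front of both fingers, at (319,362). I keep pushing.

Call:
servo_tool --increments '[{"grip":0.85,"x":-12,"y":0,"z":0,"roll":0},{"grip":0.85,"x":-12,"y":0,"z":0,"roll":0},{"grip":0.85,"x":-12,"y":0,"z":0,"roll":0},{"grip":0.85,"x":-12,"y":0,"z":0,"roll":0},{"grip":0.85,"x":-12,"y":0,"z":0,"roll":0}]'

```text
clock: 3.78
tcp_pos: [0.5276, -0.1992, 0.0507]
orientation: [0.001, 0.996, 0.084, 0.001]
wrist_force: [0.7, -0.5, 1.7]
finger_gap: 0.0126
grip_force: 0.4
```

Call:
servo_tool --increments '[{"grip":0.85,"x":-12,"y":0,"z":0,"roll":0},{"grip":0.85,"x":-12,"y":0,"z":0,"roll":0},{"grip":0.85,"x":-8,"y":0,"z":0,"roll":0},{"grip":0.85,"x":-4,"y":0,"z":0,"roll":0},{"grip":0.85,"x":0,"y":0,"z":0,"roll":0}]'

```text
clock: 4.2
tcp_pos: [0.4912, -0.205, 0.0499]
orientation: [0.0, 0.996, 0.084, 0.0]
wrist_force: [0.3, 0.1, -0.1]
finger_gap: 0.0129
grip_force: 0.0
```

Call:
servo_tool --increments '[{"grip":0.85,"x":10,"y":0,"z":-10,"roll":0},{"grip":0.85,"x":0,"y":0,"z":-30,"roll":0},{"grip":0.85,"x":0,"y":0,"z":-30,"roll":0},{"grip":0.85,"x":0,"y":0,"z":0,"roll":0},{"grip":0.85,"x":0,"y":0,"z":0,"roll":0}]'

```text
clock: 4.62
tcp_pos: [0.5037, -0.204, 0.1215]
orientation: [0.002, 0.996, 0.084, 0.002]
wrist_force: [-0.3, 0.9, -0.3]
finger_gap: 0.0129
grip_force: 0.0
```

```bash
python3 p.py | tail -1
```

```text
tcp [-101.1, -112.3] 0.12152486758826722 yaw err deg -0.05697404825002422 0.012909885332267118 [-0.28296359  0.89455603 -0.3463043 ] 4.6167
```

Call:
servo_tool --increments '[{"grip":0.85,"x":27,"y":0,"z":0,"roll":0},{"grip":0.85,"x":36,"y":-15,"z":0,"roll":0},{"grip":0.85,"x":36,"y":-20,"z":0,"roll":0},{"grip":0.85,"x":37,"y":-20,"z":0,"roll":0},{"grip":0.85,"x":0,"y":0,"z":0,"roll":0}]'

```text
clock: 5.03
tcp_pos: [0.6307, -0.1217, 0.1173]
orientation: [-0.001, 0.996, 0.087, 0.001]
wrist_force: [0.6, -0.0, -0.3]
finger_gap: 0.0127
grip_force: 0.0
```

Call:
servo_tool --increments '[{"grip":0.85,"x":0,"y":0,"z":0,"roll":0},{"grip":0.85,"x":0,"y":0,"z":0,"roll":0}]'

```text
clock: 5.2
tcp_pos: [0.6252, -0.1257, 0.1176]
orientation: [-0.0, 0.996, 0.085, -0.001]
wrist_force: [-0.1, 0.6, 0.0]
finger_gap: 0.0127
grip_force: 0.0
```

```bash
python3 p.py | tail -1; python3 -c "
from h import *
cv2.imwrite('pics/w3.png',env.read_camera('wrist')[:,:,::-1])"
```

```text
tcp [31.8, -55.7] 0.11761084425145074 yaw err deg -0.01944870827415621 0.012697681971017689 [-0.07994271  0.58505096  0.01680189] 5.2
```

View pics/w3.png

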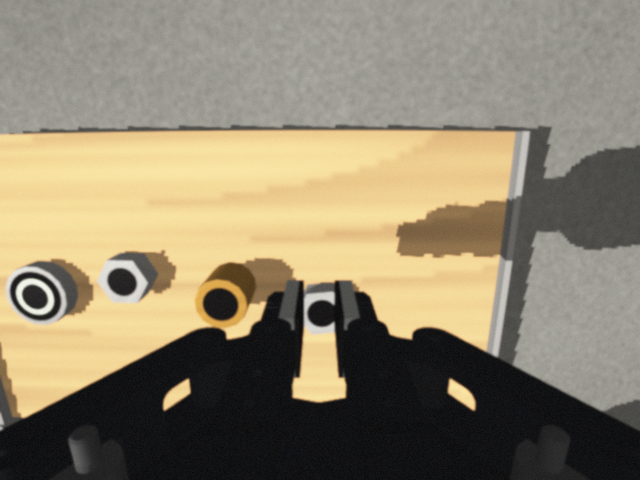

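Nut B is at (321,311), nearly centred, with the bush at (220,303), nut A at (122,281) and the bearing at (36,294).

Run:
```python
from wr import *
s=env.get_state(); print(b(s["tcp_pos"]),s["tcp_pos"][2])
for u,v,z in((321,311,.06),(220,303,.075),(122,281,.06),(36,294,.057)): print(wpt(u,v,z,s))
```

```text
[31.4, -56.2] 0.11808040389265369
[-2.3, -57.4]
[10.0, -1.5]
[16.8, 60.5]
[6.7, 118.6]
```

Call:
servo_tool --increments '[{"grip":0.85,"x":5,"y":1,"z":0,"roll":0},{"grip":0.85,"x":0,"y":0,"z":20,"roll":0},{"grip":0.85,"x":0,"y":0,"z":25,"roll":0},{"grip":0.85,"x":0,"y":0,"z":15,"roll":0},{"grip":0.85,"x":0,"y":0,"z":7,"roll":0}]'

```text
clock: 5.67
tcp_pos: [0.629, -0.1271, 0.0499]
orientation: [-0.001, 0.997, 0.083, -0.002]
wrist_force: [-0.1, 0.6, 0.1]
finger_gap: 0.0131
grip_force: 0.0
```

Call:
servo_tool --increments '[{"grip":0.85,"x":0,"y":0,"z":0,"roll":0},{"grip":0.85,"x":-6,"y":0,"z":0,"roll":0},{"grip":0.85,"x":-8,"y":0,"z":0,"roll":0},{"grip":0.85,"x":-8,"y":0,"z":0,"roll":0},{"grip":0.85,"x":-10,"y":0,"z":0,"roll":0}]'

```text
clock: 6.08
tcp_pos: [0.5996, -0.1323, 0.0536]
orientation: [0.001, 0.996, 0.084, 0.001]
wrist_force: [1.0, -0.2, 0.7]
finger_gap: 0.0127
grip_force: 0.2
```

```bash
python3 p.py | tail -1
```

```text
tcp [5.5, -57.9] 0.05364794194119779 yaw err deg -0.08299538814224827 0.012747015330561676 [ 1.01882729 -0.15112543  0.67222213] 6.0833
```

Contact is made. I push from +5 to about -116, a run of 121 mm.

Call:
servo_tool --increments '[{"grip":0.85,"x":-12,"y":0,"z":2,"roll":0},{"grip":0.85,"x":-12,"y":0,"z":0,"roll":0},{"grip":0.85,"x":-12,"y":0,"z":0,"roll":0},{"grip":0.85,"x":-12,"y":0,"z":0,"roll":0},{"grip":0.85,"x":-12,"y":0,"z":0,"roll":0}]'

```text
clock: 6.5
tcp_pos: [0.5397, -0.1422, 0.0516]
orientation: [0.001, 0.996, 0.084, 0.001]
wrist_force: [0.3, -0.6, 0.3]
finger_gap: 0.0124
grip_force: 0.2
```

Call:
servo_tool --increments '[{"grip":0.85,"x":-12,"y":0,"z":0,"roll":0},{"grip":0.85,"x":-12,"y":0,"z":0,"roll":0},{"grip":0.85,"x":-12,"y":0,"z":0,"roll":0},{"grip":0.85,"x":-12,"y":0,"z":0,"roll":0},{"grip":0.85,"x":-12,"y":0,"z":0,"roll":0}]'

```text
clock: 6.92
tcp_pos: [0.4804, -0.1522, 0.0514]
orientation: [0.001, 0.996, 0.084, 0.001]
wrist_force: [-0.8, 0.3, -1.3]
finger_gap: 0.0127
grip_force: 0.0
```

Call:
servo_tool --increments '[{"grip":0.85,"x":0,"y":0,"z":0,"roll":0},{"grip":0.85,"x":10,"y":0,"z":-10,"roll":0},{"grip":0.85,"x":0,"y":0,"z":-30,"roll":0},{"grip":0.85,"x":0,"y":0,"z":-30,"roll":0},{"grip":0.85,"x":0,"y":0,"z":0,"roll":0}]'

```text
clock: 7.33
tcp_pos: [0.4949, -0.1518, 0.1265]
orientation: [0.003, 0.996, 0.084, 0.005]
wrist_force: [0.9, -0.4, 0.6]
finger_gap: 0.0126
grip_force: 0.0
```

```bash
python3 p.py | tail -1
```

```text
tcp [-101.0, -59.4] 0.12654976612487365 yaw err deg -0.0702640222090924 0.012636194600838313 [ 0.94064627 -0.44424176  0.57954316] 7.3333
```

Call:
servo_tool --increments '[{"grip":0.85,"x":26,"y":-20,"z":0,"roll":0},{"grip":0.85,"x":26,"y":-20,"z":0,"roll":0},{"grip":0.85,"x":26,"y":-20,"z":0,"roll":0},{"grip":0.85,"x":26,"y":-20,"z":0,"roll":0},{"grip":0.85,"x":26,"y":-20,"z":0,"roll":0}]'

```text
clock: 7.75
tcp_pos: [0.6039, -0.0287, 0.121]
orientation: [0.0, 0.996, 0.084, 0.001]
wrist_force: [1.0, -0.8, -0.0]
finger_gap: 0.0128
grip_force: 0.0
```

Call:
servo_tool --increments '[{"grip":0.85,"x":27,"y":-20,"z":0,"roll":0},{"grip":0.85,"x":0,"y":0,"z":0,"roll":0},{"grip":0.85,"x":0,"y":0,"z":0,"roll":0}]'

```text
clock: 8.0
tcp_pos: [0.6269, -0.0041, 0.1202]
orientation: [0.0, 0.996, 0.085, 0.0]
wrist_force: [-0.0, 0.5, -0.2]
finger_gap: 0.0127
grip_force: 0.0
```

```bash
python3 p.py | tail -1; python3 -c "
from h import *
cv2.imwrite('pics/w4.png',env.read_camera('wrist')[:,:,::-1])"
```

```text
tcp [54.0, 63.9] 0.12019347725856033 yaw err deg 0.08898502498072025 0.012687463018021431 [-0.02138848  0.45171742 -0.16340069] 8.0
```

View pics/w4.png

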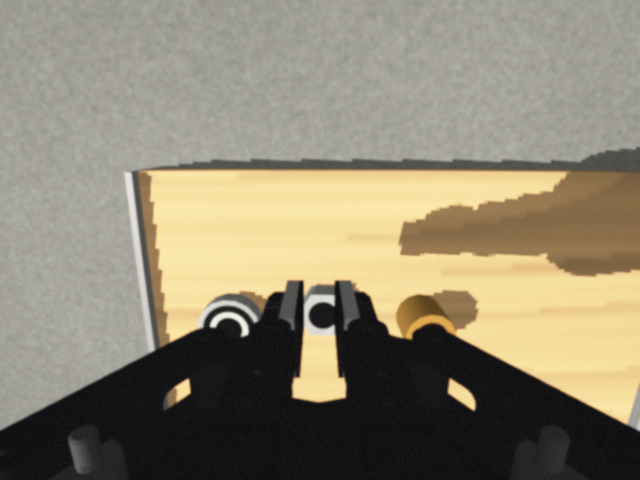

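Nut A is at (322,315), centred to within 2 mm, with the bearing and bush clear on either side. I go down behind it.

Call:
servo_tool --increments '[{"grip":0.85,"x":4,"y":2,"z":0,"roll":0},{"grip":0.85,"x":0,"y":0,"z":20,"roll":0},{"grip":0.85,"x":0,"y":0,"z":25,"roll":0},{"grip":0.85,"x":0,"y":0,"z":15,"roll":0},{"grip":0.85,"x":0,"y":0,"z":8,"roll":0}]'

```text
clock: 8.47
tcp_pos: [0.6282, -0.0082, 0.0503]
orientation: [-0.0, 0.997, 0.083, -0.002]
wrist_force: [-0.2, -0.0, -0.4]
finger_gap: 0.0126
grip_force: 0.0
```

Call:
servo_tool --increments '[{"grip":0.85,"x":0,"y":0,"z":0,"roll":0},{"grip":0.85,"x":-6,"y":0,"z":0,"roll":0},{"grip":0.85,"x":-8,"y":0,"z":0,"roll":0},{"grip":0.85,"x":-8,"y":0,"z":0,"roll":0},{"grip":0.85,"x":-10,"y":0,"z":0,"roll":0}]'

```text
clock: 8.88
tcp_pos: [0.5987, -0.0126, 0.0536]
orientation: [0.0, 0.996, 0.084, 0.001]
wrist_force: [0.3, 0.2, -0.3]
finger_gap: 0.0128
grip_force: 0.2
```

```bash
python3 p.py | tail -1
```

```text
tcp [24.8, 60.3] 0.05363404737277589 yaw err deg -0.08368407080288535 0.012834200988643159 [ 0.34883014  0.20117627 -0.3340711 ] 8.8833
```

Call:
servo_tool --increments '[{"grip":0.85,"x":-12,"y":0,"z":2,"roll":0},{"grip":0.85,"x":-12,"y":0,"z":0,"roll":0},{"grip":0.85,"x":-12,"y":0,"z":0,"roll":0},{"grip":0.85,"x":-12,"y":0,"z":0,"roll":0},{"grip":0.85,"x":-12,"y":0,"z":0,"roll":0}]'

```text
clock: 9.3
tcp_pos: [0.539, -0.0226, 0.0516]
orientation: [0.0, 0.996, 0.084, 0.001]
wrist_force: [0.6, 0.6, 0.3]
finger_gap: 0.0128
grip_force: 0.4
```

Call:
servo_tool --increments '[{"grip":0.85,"x":-12,"y":0,"z":0,"roll":0},{"grip":0.85,"x":-12,"y":0,"z":0,"roll":0},{"grip":0.85,"x":-12,"y":0,"z":0,"roll":0},{"grip":0.85,"x":-12,"y":0,"z":0,"roll":0},{"grip":0.85,"x":-12,"y":0,"z":0,"roll":0}]'

```text
clock: 9.72
tcp_pos: [0.4796, -0.0326, 0.0514]
orientation: [0.0, 0.996, 0.084, 0.001]
wrist_force: [-0.4, 0.1, 0.6]
finger_gap: 0.0127
grip_force: 0.0
```

Call:
servo_tool --increments '[{"grip":0.85,"x":-12,"y":0,"z":0,"roll":0},{"grip":0.85,"x":-8,"y":0,"z":0,"roll":0},{"grip":0.85,"x":0,"y":0,"z":0,"roll":0},{"grip":0.85,"x":10,"y":0,"z":-10,"roll":0},{"grip":0.85,"x":0,"y":0,"z":-35,"roll":0}]'

```text
clock: 10.13
tcp_pos: [0.4686, -0.0335, 0.0925]
orientation: [-0.001, 0.996, 0.084, -0.003]
wrist_force: [0.7, 0.3, 0.1]
finger_gap: 0.0129
grip_force: 0.0
```

Call:
servo_tool --increments '[{"grip":0.85,"x":0,"y":0,"z":-40,"roll":0},{"grip":0.85,"x":20,"y":0,"z":-40,"roll":0},{"grip":0.85,"x":30,"y":0,"z":-20,"roll":0},{"grip":0.85,"x":30,"y":0,"z":0,"roll":0},{"grip":0.85,"x":0,"y":0,"z":0,"roll":0}]'

```text
clock: 10.55
tcp_pos: [0.5545, -0.0209, 0.1948]
orientation: [0.001, 0.996, 0.084, 0.005]
wrist_force: [1.1, -0.3, -0.6]
finger_gap: 0.0128
grip_force: 0.0
```

```bash
python3 p.py | tail -1; python3 -c "
from h import *
cv2.imwrite('pics/s2.png',env.read_camera('scene')[150:400,150:450,::-1].repeat(2,0).repeat(2,1))"
```

```text
tcp [-20.1, 59.5] 0.1948149513366643 yaw err deg -0.026546333701375085 0.012814104210406662 [ 1.09768944 -0.33245092 -0.59662856] 10.55
```

View pics/s2.png

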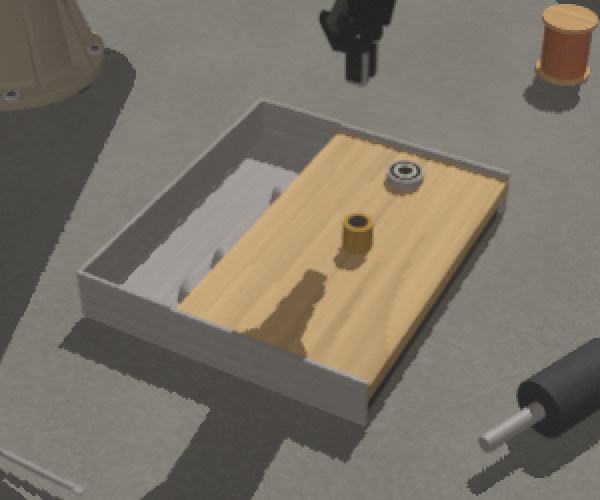

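The scene crop shows the deck holding only the bearing and bush, with three nuts peeping out of the bin along the deck wall at (185,288), (216,258) and (276,195). They may be standing on edge, so I check from above.

Call:
servo_tool --increments '[{"grip":0.85,"x":-30,"y":0,"z":-20,"roll":0},{"grip":0.85,"x":-35,"y":15,"z":-20,"roll":0},{"grip":0.85,"x":-35,"y":25,"z":0,"roll":0},{"grip":0.85,"x":-20,"y":30,"z":0,"roll":0},{"grip":0.85,"x":0,"y":0,"z":0,"roll":0}]'

```text
clock: 11.02
tcp_pos: [0.4398, -0.1119, 0.2321]
orientation: [0.001, 0.997, 0.081, -0.001]
wrist_force: [1.0, -0.1, -0.4]
finger_gap: 0.0128
grip_force: 0.0
```

Call:
servo_tool --increments '[{"grip":0.85,"x":0,"y":0,"z":0,"roll":0},{"grip":0.85,"x":0,"y":0,"z":0,"roll":0}]'

```text
clock: 11.18
tcp_pos: [0.4425, -0.1083, 0.2317]
orientation: [-0.0, 0.997, 0.083, -0.0]
wrist_force: [-0.1, -0.5, 0.3]
finger_gap: 0.0128
grip_force: 0.0
```

```bash
python3 p.py | tail -1; python3 -c "
from h import *
cv2.imwrite('pics/w5.png',env.read_camera('wrist')[:,:,::-1])"
```

```text
tcp [-145.3, -7.7] 0.23174117628513397 yaw err deg -0.14786615756523588 0.012791661852097595 [-0.09893611 -0.54193652  0.29466944] 11.1833
```

View pics/w5.png

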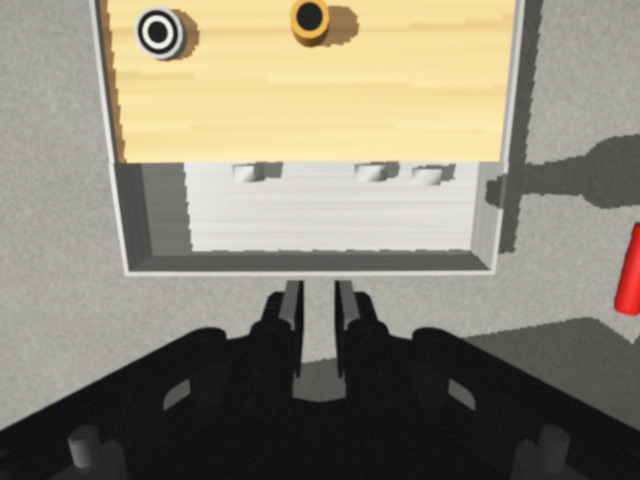

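The three nuts stand on edge by the deck wall, with outer rims at about (248,181), (370,180) and (427,185); the deck edge is at row 162. I compute their x from the edge.

Run:
```python
from wr import *
s=env.get_state()
for u in (248,370,427): print("edge",wpt(u,162,.045,s))
for u,v in((248,181),(370,180),(427,185)): print([wpt(u,v,z,s) for z in (.003,.017,.031)])
```

```text
edge [-97.8, 55.2]
edge [-98.0, -52.6]
edge [-97.9, -103.2]
[[-119.0, 64.2], [-117.5, 61.5], [-116.0, 58.7]]
[[-118.2, -58.9], [-116.7, -57.0], [-115.3, -55.0]]
[[-123.1, -117.0], [-121.5, -112.9], [-119.8, -108.8]]
```

No orientation brings a nut's centre closer than 7.5 mm to the deck wall, and the rims measure about 18 to 22 mm past the edge. The nuts are therefore safely inside the limit, and I hand in.

```bash
python3 -c "
from workcell import env
print(env.hand_in())"
```

```text
the job is handed in; nothing more can be done
None
```

The job is handed in: the last pictures show all three nuts in the catch bin, standing on edge against the deck wall, and the bearing and bush still upright on the board; I kept clear of the spool and screwdriver but did not re-measure any of the four, and the hand-in returned no verdict.

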